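# Set the air regulator to its mark and lock it

## Robot

A 6-joint arm with a two-finger parallel gripper is mounted at the origin on the work surface. World frame = base frame: x ahead of the robot, y to its left, z up, the work surface at z = 0. Lengths are in m, angles in rad, forces in N, time in s.
With the tool pointing down it reaches from about 0.35 to 0.775 m from the base axis. Payload 7.3 kg.
Tool frame: the origin (TCP) lies on the front face of the gripper's body, between the roots of the fingers; the fingertips stand ahead of it and the grasp point (between the pads) lies 47 mm ahead of it (finger_overhang is the z of the fingertips in the tool frame, in m); z points along the fingers, y is the line along which they close (so a half turn about z gives the same grasp; the last joint's range is limited). The gripper opens to 92 mm and grips with 3 to 60 N. Pads are 19 mm wide; open, the fingers measure 130 mm over their backs; the gripper's body (75 mm by 190 mm) begins 47 mm behind the grasp point.
Start: joints at [1.151, 0.342, 1.524, -0, 1.275, -0.146], TCP at [0.142, 0.505, 0.292] pointing down, gripper open.
Joint ranges: [-2.53, 2.53], [-0.77, 2.02], [0.04, 2.7], [-1, 4.14], [0.28, 2.66], [-3.11, 3.11]. Speed limits (rad/s): [2.57, 2.57, 3.14, 3.14, 3.14, 3.14].

## Interface

Orientations are given as [roll, pitch, yaw] about the fixed x, y, z axes, in that order (R = Rz(yaw) Ry(pitch) Rx(roll)).
In Python, from cell import * gives the robot as it stands. The module is installed in compiled form; this text tells all that it offers.
- The arm moves only by the tool arm_command, never from a script. Its argument "series" is a list of rows, each an object of numbers: "x", "y", "z": the shift along the tool's x, y, z in mm; "rx", "ry", "rz": the turn, a rotation vector about the tool's x, y, z in degrees. A call has 1 to 20 rows; each row is the pose to reach, as a shift and turn from the pose commanded when the call began, along the tool's axes at that moment; what a row does not reach only later rows make up. A row lasts 1/10 s, in which the tool goes at most 50 mm and 8.59 degrees, less where a joint would pass 70% of its speed; a pose out of reach is approached as far as the arm can. A call with a gripper value outside its range is refused whole. "hand" is the finger opening in mm, from 0 to 91.8, set as the call begins (left out, the last holds). The fingers move at their own pace and stop on an object; "squeeze" is the grip in N (left out, the last holds). Time passes only in rows, so rows that repeat a pose let the fingers close. It gives the time, the measured TCP pose, the force, the opening and the grip force at its end, in the units of the state.
- observe(): the state, without advancing time (a new reading comes with each control period).
- read_camera(name): name is "scene" or "top" or "wrist"; returns a dict with "pixels" (400x640x3 uint8, blue, green, red), "K" (3x3 intrinsics, pixels), "k1" (the pictures are not rectified: a ray, as slopes to the right and down, at radius r is drawn at 1 + k1 r^2 times it, then the intrinsics apply), "rvec" (rotation vector, rad) and "tvec" (3), from world to camera coordinates, as OpenCV has them. Camera axes: x right, y down, z forward; pixel columns grow to the right and rows downward; lengths in m; the calibration is good to about 2 mm. A picture is of the moment at which its call begins. There is no depth.
- hand_in(): hands the job in; it is judged then, once.
Trained networks look in a picture, given as the dict that the camera call returned (one of the last four; its "shot" number tells which), for a name from the list of things; names that differ only in an ending like _2 or _b are one class to them, and where a whole thing is asked for, a point or a joint stands for the part that bears it (a point fixed in the world has none). Each returns a list of dicts, best first, with "confidence" (0 to 1); they miss things now and then, are a little off and sometimes report something else, mostly with a low value. They report only what shows in the picture. A call takes as long as a camera call. They do not tell look-alikes from the thing itself.
- boxes_of(picture, query): "point" ([x, y, z] in m, in world coordinates, good to about 4 mm: the middle of the surface that is visible of it).
- trace(picture, query): "pixels" (400x640 bool, what is visible of it).
- mark_of(picture, query): "point" ([x, y, z] in m, in world coordinates, good to about 4 mm: a listed point, or the origin of a listed thing).
The state is a dict: "time": time; "qpos": joint angles; "qvel": joint speeds; "joint_efforts": joint torques, N m; "tool_pos": TCP position; "tool_rot": TCP orientation; "contact_force": force on the tool from outside, world axes, zero at the start; "torque": the same for the moment, N m; "opening": finger opening in m; "grip_force": force on a finger pad.
Only numpy, scipy, OpenCV 4.12 (cv2) and the standard library are available. Lean on these libraries where they do the work, as an engineer would, in place of code of your own. Each camera call takes 0.05 s, during which the arm holds its last target. There are 200 camera calls.

## Task

Turn the wing knob of the bench air regulator until its pointer lies on the long, wide mark of the dial, and let go of it. Then, firmly but without ramming it, push the forked steel lock along its rails, fully home over the pointer, past the stiff sprung catch until it meets the end stops and the catch has sprung up behind it. Leave the other things on the bench where they are.

Things in the scene. Friction and masses are not known exactly. Their poses are not given: they have to be found in the camera images.
- regulator: White steel box fixed to the bench, 50 mm high. Origin: on the bench under the knob axis. In this frame (mm) it spans x -225 to 135, y -70 to 70; +x is the way the lock slides home. Rails at x -222 to -72 (lips to 19 above the deck, 44 apart), end stops at x -72, a flat gauge 54 across and 20 high at x 104. The dial mark lies towards -x from the axis, in line with the rails.
- knob (a joint): Angle of the knob (rad), counter-clockwise from above; 0 = pointer on the mark (pointing along the regulator's -x, at the lock), travel -0.5 to 2.95; it is stiff and stays where it is left (0.12 N m).
- knob_grip (a point): On the knob's axis, 97 mm above the bench, in the upper half of the wing. The wing is a black upright bar 72 mm long, 14 mm thick, from 76 to 112 mm above the bench, in line with the pointer (both ways from the axis). The point turns with the knob: the pointer points to its own -x.
- pointer_tip (a point): Top of the pointer's tip, 64 mm from the knob's axis, 63 mm above the bench. The pointer is a black bar 10 mm wide, 10 mm high, below the wing.
- lock: Loose steel slide, about 0.2 kg, under the rail lips (1.5 mm play). Plate 70 x 56 mm, 14 mm high; two prongs 46 mm long, 15 mm apart, point to +x and straddle the pointer. Origin: middle of the plate's front edge (shoulders), underside; 45 to 60 mm short of the stops at the start. Push tab at its rear: 36 mm wide, x -70 to -62 mm, top 52 mm above the underside (102 above the bench).
- lock_tab (a point): Middle of the rear (-x) face of the lock's push tab, 40 mm above the lock's underside; push here along +x. Some 8 N or more takes the lock past the catch.
- lock_home (a point): Fixed point on the regulator's deck, midway between the end stops: the lock's origin is here when it is fully home.
- catch (a joint): Sprung steel ball between the rails, 150 mm from the knob's axis: m pressed down, 0 = sprung up (5 mm proud of the deck), 0.006 fully down. The lock's rear end rides over it in its last 20 mm.
- jar: White plastic jar, 48 mm across, 75 mm high; bystander. Origin under its centre.
- screwdriver: Screwdriver with a black handle lying beside the regulator; bystander.
- circuit_board: Circuit board 90 x 60 mm lying flat; bystander. Origin under its centre.
- parts_box: Closed grey parts box 100 x 70 x 45 mm; bystander. Origin under its centre.
- multimeter: Grey hand multimeter lying flat, 160 x 80 x 35 mm; bystander. Origin under its centre.
- mug: White mug, 76 mm across, 90 mm high; bystander. Origin under its centre.
Things that resemble listed ones, but are neither listed nor needed, are in the scene too. Leave any purple or yellow look-alike of the lock alone.

How it is judged:
By the outcome, as a careful person would: the job done as asked, in the order asked, and still so for the second after the job is handed in, with the robot touching nothing.
It also fails if it takes over 61 s, if anything falls off the work surface, if the arm or the gripper's body presses on something with over 40 N, if the wrist force passes 120 N, or if a joint passes its speed limit or range.

## Working session

There is one attempt and no reset: what is moved stays moved. The work goes in short steps, Python scripts to look and compute and a tool call to move; the robot and the scene stay as the last step left them, time stands still between calls to the robot, and variables do not carry over. Pictures are saved under pics/ and viewed, at most 10 in all, crops included, and the job is handed in when it is done.

Besides the shell and the picture viewer there is one more tool, called after "Call:" as name([rows], argument=value, ...), one row to a line, values as JSON. arm_command: Moves the arm, as the interface text tells. Its arguments: {"type":"object","properties":{"series":{"type":"array"},"hand":{"type":"number"},"squeeze":{"type":"number"}},"required":["series"]}

```bash
mkdir -p pics
cat > h.py <<'E'
from cell import *
import numpy as np, cv2
def save(p,n): cv2.imwrite('pics/'+n,p["pixels"])
def proj(p,X):
    R=cv2.Rodrigues(np.array(p["rvec"],float))[0]; c=R@np.array(X,float)+np.array(p["tvec"]).ravel()
    s=c[:2]/c[2]; s=s*(1+p["k1"]*(s@s)); return (np.array(p["K"])@np.r_[s,1])[:2]
def ray(p,uv):
    K=np.array(p["K"]); d=np.array([(uv[0]-K[0,2])/K[0,0],(uv[1]-K[1,2])/K[1,1]]); s=d.copy()
    for _ in range(20): s=d/(1+p["k1"]*(s@s))
    R=cv2.Rodrigues(np.array(p["rvec"],float))[0]; return -R.T@np.array(p["tvec"]).ravel(), R.T@np.r_[s,1]
def atz(p,uv,z):
    o,d=ray(p,uv); return o+d*(z-o[2])/d[2]
def tri(obs):
    A=np.zeros((3,3));b=np.zeros(3)
    for p,uv in obs:
        o,d=ray(p,uv); d=d/np.linalg.norm(d); M=np.eye(3)-np.outer(d,d); A+=M;b+=M@o
    return np.linalg.solve(A,b)
E
python3 - <<'E'
from h import *
np.set_printoptions(precision=4,suppress=True)
P={}
for c in ("scene","top","wrist"):
    p=read_camera(c); P[c]=p; save(p,c+"0.png")
    for q in ("regulator","knob_grip","pointer_tip","lock","lock_tab","lock_home"):
        for r in mark_of(p,q)[:3]: print(c,q,round(r["confidence"],2),np.array(r["point"]),proj(p,r["point"]).round())
print(observe())
a=np.vstack([cv2.resize(P[c]["pixels"],(480,300)) for c in ("scene","top")]); cv2.imwrite("pics/a.png",a)
E
```

```text
scene regulator 0.72 [ 0.5542 -0.0975 -0.0043] [282. 240.]
scene regulator 0.47 [ 0.5298 -0.1557  0.062 ] [261. 231.]
scene knob_grip 0.68 [ 0.5527 -0.0974  0.0992] [280. 219.]
scene pointer_tip 0.63 [ 0.5306 -0.1598  0.066 ] [260. 231.]
scene lock 0.97 [ 0.5275  0.2262 -0.0014] [356. 190.]
scene lock 0.95 [0.5467 0.0252 0.0503] [312. 210.]
scene lock 0.95 [ 0.7301 -0.1381 -0.0002] [304. 285.]
scene lock_tab 0.96 [0.537  0.0973 0.09  ] [329. 190.]
scene lock_tab 0.91 [0.5051 0.2922 0.0369] [367. 171.]
scene lock_tab 0.78 [ 0.3814 -0.2287  0.0403] [217. 215.]
scene lock_home 0.67 [ 0.4487 -0.122  -0.0017] [258. 222.]
scene lock_home 0.62 [ 0.5469 -0.0232  0.0513] [300. 217.]
top regulator 0.65 [ 0.5583 -0.0967 -0.0005] [355. 199.]
top regulator 0.6 [0.5479 0.029  0.0526] [312. 203.]
top knob_grip 0.89 [ 0.5561 -0.0994  0.0935] [358. 192.]
top knob_grip 0.32 [ 0.5498 -0.0276  0.0488] [332. 200.]
top pointer_tip 0.72 [ 0.5295 -0.1557  0.0651] [379. 202.]
top pointer_tip 0.61 [ 0.4447  0.4252 -0.0002] [177. 255.]
top lock 0.97 [ 0.3346 -0.1761 -0.0037] [391. 273.]
top lock 0.62 [ 0.5284  0.2243 -0.0024] [246. 219.]
top lock 0.57 [ 0.73   -0.1401 -0.0014] [363. 142.]
top lock_tab 0.93 [0.5134 0.295  0.0387] [219. 224.]
top lock_tab 0.84 [ 0.7353 -0.0683  0.0392] [339. 138.]
top lock_tab 0.81 [0.5398 0.0988 0.0898] [286. 205.]
top lock_home 0.85 [ 0.5486 -0.0249  0.0486] [331. 201.]
top lock_home 0.38 [0.406  0.0932 0.0012] [294. 257.]
{'time': 1.05, 'qpos': array([ 1.151 ,  0.342 ,  1.5241, -0.    ,  1.2754, -0.146 ]), 'qvel': array([-0.0028, -0.0012,  0.0007,  0.0006, -0.0005,  0.0007]), 'joint_efforts': array([  0.0013, -43.1155, -24.4476,   0.0716,   0.0483,  -0.0001]), 'tool_pos': array([0.142 , 0.5055, 0.2922]), 'tool_rot': array([3.1415, 0.    , 2.8678]), 'contact_force': array([-1.049 ,  0.7065, -0.7929]), 'torque': array([ 0.0113, -0.0148, -0.0104]), 'grip_force': 0.0, 'opening': 0.09186649682499506}
```

View pics/top0.png

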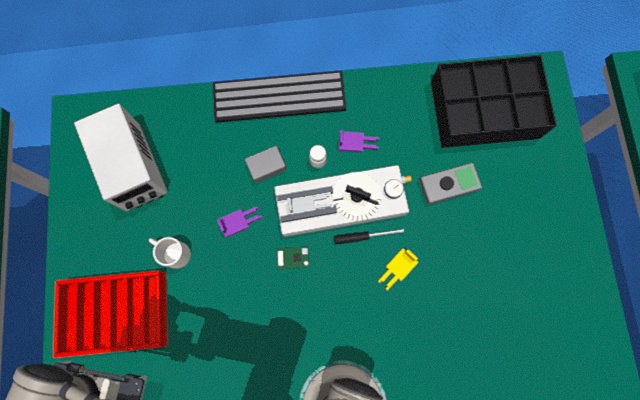

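View pics/scene0.png

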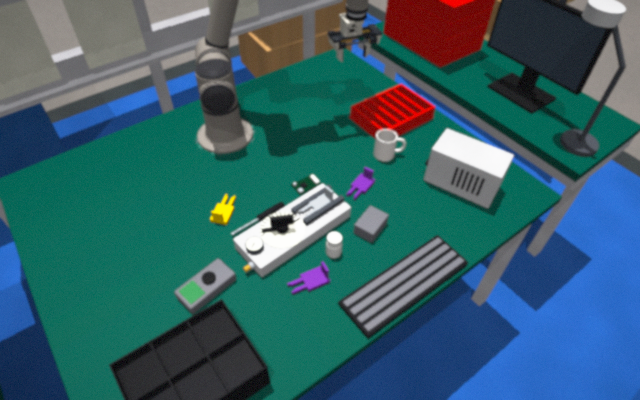

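The real lock is the grey steel fork in the rails at top (305,203). The look-alikes are purple at (360,142) and (240,220) and yellow at (400,265), all off the regulator. The pointer is about 150° away from the mark. Next I move over the regulator for a close view.

Call:
arm_command([
  {"x": -20,"y": -15,"rz": -4},
  {"x": -50,"y": -40,"rz": -8},
  {"x": -85,"y": -67,"rz": -13},
  {"x": -120,"y": -94,"rz": -18},
  {"x": -155,"y": -121,"z": -10,"rz": -23},
  {"x": -190,"y": -148,"z": -20,"rz": -28},
  {"x": -225,"y": -176,"z": -30,"rz": -33},
  {"x": -260,"y": -203,"z": -30,"rz": -38},
  {"x": -295,"y": -230,"z": -30,"rz": -43},
  {"x": -330,"y": -258,"z": -30,"rz": -48},
  {"x": -365,"y": -285,"z": -30,"rz": -53},
  {"x": -400,"y": -312,"z": -30,"rz": -58},
  {"x": -435,"y": -340,"z": -30,"rz": -63},
  {"x": -470,"y": -367,"z": -30,"rz": -68},
  {"x": -500,"y": -390,"z": -30,"rz": -73},
  {"x": -525,"y": -410,"z": -30,"rz": -78},
  {"x": -538,"y": -420,"z": -30,"rz": -82},
  {"x": -543,"y": -424,"z": -30,"rz": -82},
  {"x": -543,"y": -424,"z": -30,"rz": -82},
  {"x": -543,"y": -424,"z": -30,"rz": -82},
], hand=60)

```text
invalid input
```

Run:
```python
from h import *
np.set_printoptions(precision=4,suppress=True)
for c in ("wrist","top"):
    p=read_camera(c); save(p,c+"1.png")
    for q in ("regulator","knob_grip","pointer_tip","lock","lock_tab","lock_home"):
        for r in mark_of(p,q)[:2]: print(c,q,round(r["confidence"],2),np.array(r["point"]),proj(p,r["point"]).round())
s=observe(); print(s["time"],s["qpos"],s["tool_pos"],s["tool_rot"],s.get("finger_overhang"))
try: print(finger_overhang)
except Exception as e: print(e)
```

```text
top regulator 0.86 [ 0.5572 -0.0968 -0.0034] [355. 200.]
top knob_grip 0.86 [ 0.5563 -0.0993  0.0948] [358. 192.]
top pointer_tip 0.74 [ 0.529  -0.1532  0.064 ] [378. 202.]
top pointer_tip 0.67 [ 0.5575 -0.0951 -0.0018] [354. 199.]
top lock 0.96 [ 0.7312 -0.1402  0.0025] [363. 142.]
top lock 0.82 [0.5467 0.0258 0.0512] [313. 203.]
top lock_tab 0.9 [0.5119 0.297  0.0416] [218. 225.]
top lock_tab 0.86 [0.5427 0.1004 0.088 ] [286. 204.]
top lock_home 0.6 [ 0.5474 -0.0279  0.0479] [332. 201.]
1.75 [ 1.151   0.342   1.5241 -0.      1.2754 -0.146 ] [0.1419 0.5055 0.2922] [3.1415 0.     2.8678] None
0.0655
```

View pics/wrist1.png

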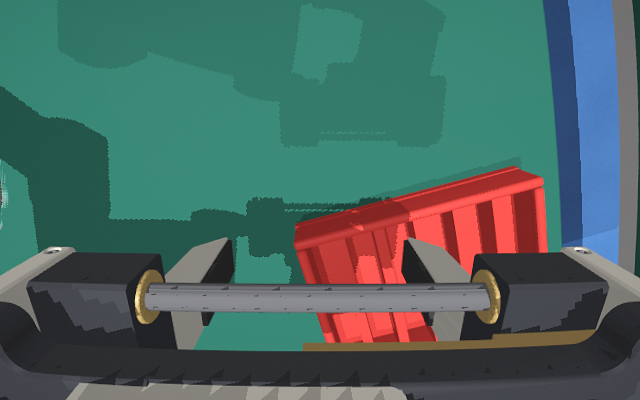

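The arm did not move and the wrist camera shows only the red bin. I'll retry with every key present in each row.

Call:
arm_command([
  {"x": -20,"y": -15,"z": 0,"rx": 0,"ry": 0,"rz": -4},
  {"x": -50,"y": -40,"z": 0,"rx": 0,"ry": 0,"rz": -8},
  {"x": -85,"y": -67,"z": 0,"rx": 0,"ry": 0,"rz": -13},
  {"x": -120,"y": -94,"z": 0,"rx": 0,"ry": 0,"rz": -18},
  {"x": -155,"y": -121,"z": -10,"rx": 0,"ry": 0,"rz": -23},
  {"x": -190,"y": -148,"z": -20,"rx": 0,"ry": 0,"rz": -28},
  {"x": -225,"y": -176,"z": -30,"rx": 0,"ry": 0,"rz": -33},
  {"x": -260,"y": -203,"z": -30,"rx": 0,"ry": 0,"rz": -38},
  {"x": -295,"y": -230,"z": -30,"rx": 0,"ry": 0,"rz": -43},
  {"x": -330,"y": -258,"z": -30,"rx": 0,"ry": 0,"rz": -48},
], hand=60, squeeze=30)

```text
time: 2.75
tool_pos: [0.3907, 0.1662, 0.3226]
tool_rot: [-3.141, 0.001, -2.574]
contact_force: [1.1, 0.5, -0.3]
opening: 0.0599
grip_force: 0.0
```

Call:
arm_command([
  {"x": -5,"y": -40,"z": 0,"rx": 0,"ry": 0,"rz": -5},
  {"x": -10,"y": -80,"z": -5,"rx": 0,"ry": 0,"rz": -10},
  {"x": -14,"y": -120,"z": -10,"rx": 0,"ry": 0,"rz": -15},
  {"x": -19,"y": -160,"z": -15,"rx": 0,"ry": 0,"rz": -20},
  {"x": -24,"y": -200,"z": -20,"rx": 0,"ry": 0,"rz": -26},
  {"x": -28,"y": -235,"z": -20,"rx": 0,"ry": 0,"rz": -31},
  {"x": -30,"y": -250,"z": -20,"rx": 0,"ry": 0,"rz": -34},
  {"x": -30,"y": -253,"z": -20,"rx": 0,"ry": 0,"rz": -34},
  {"x": -30,"y": -253,"z": -20,"rx": 0,"ry": 0,"rz": -34},
  {"x": -30,"y": -253,"z": -20,"rx": 0,"ry": 0,"rz": -34},
])

```text
time: 3.75
tool_pos: [0.5499, -0.0291, 0.3423]
tool_rot: [3.141, 0.0, -1.985]
contact_force: [-0.4, -0.3, -0.9]
opening: 0.0601
grip_force: 0.0
```

Run:
```python
from h import *
np.set_printoptions(precision=4,suppress=True)
for c in ("wrist",):
    p=read_camera(c); save(p,c+"2.png"); print(p["k1"], ray(p,(320,200)))
    for q in ("regulator","knob_grip","pointer_tip","lock","lock_tab","lock_home"):
        for r in mark_of(p,q)[:2]: print(c,q,round(r["confidence"],2),np.array(r["point"]),proj(p,r["point"]).round())
s=observe(); print(s["time"],s["qpos"],s["tool_pos"],s["tool_rot"])
```

```text
-0.06665672925330544 (array([ 0.5181, -0.103 ,  0.4347]), array([ 0.1096,  0.2723, -0.956 ]))
wrist regulator 0.76 [ 0.5554 -0.0984 -0.0009] [292. 117.]
wrist regulator 0.33 [ 0.524  -0.1535  0.0638] [293.  59.]
wrist knob_grip 0.76 [ 0.5554 -0.0962  0.1012] [286. 123.]
wrist pointer_tip 0.96 [ 0.5233 -0.1532  0.0612] [294.  59.]
wrist lock 0.96 [0.5434 0.0281 0.0495] [341. 209.]
wrist lock 0.63 [ 0.731  -0.1355 -0.0025] [165. 145.]
wrist lock_tab 0.75 [ 0.7355 -0.0691  0.0382] [174. 198.]
wrist lock_tab 0.64 [0.5424 0.0976 0.0893] [366. 270.]
wrist lock_home 0.69 [ 0.5504 -0.0259  0.047 ] [318. 172.]
wrist lock_home 0.47 [ 0.6771  0.1525 -0.0003] [290. 300.]
4.1 [-0.1928  0.3575  1.3616  0.0001  1.4221 -2.9214] [ 0.5503 -0.0296  0.3424] [-3.1413  0.0001 -1.9838]
```

View pics/wrist2.png

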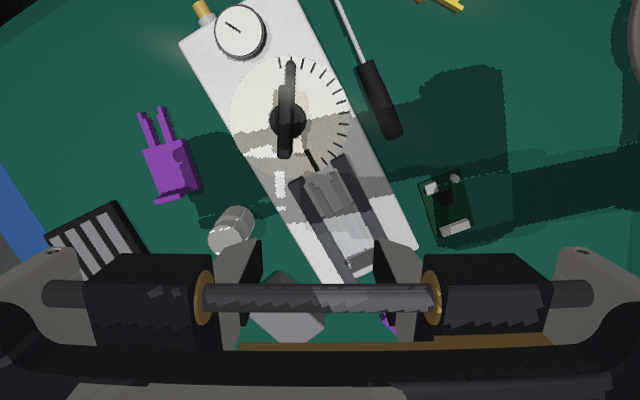

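The wrist view shows the steel lock (340,205) in the rails, the mark at (311,160), and the wing running (285,157) to (291,60) with the pointer facing away. Enlarged crop with a model overlay to check the lock, knob angle and centre.

```bash
cat >> h.py <<'E'
def overlay(p,im,s,off,kn,ry,ka):
    c,sn=np.cos(ry),np.sin(ry); Rr=np.array([[c,-sn],[sn,c]])
    def W(pts,th,z): 
        c,s_=np.cos(th),np.sin(th); return [ (np.array([[c,-s_],[s_,c]])@np.array(q)+kn).tolist()+[z] for q in pts]
    def dr(P,col,cl=True):
        u=np.array([(proj(p,x)-off)*s for x in P]).round().astype(int); cv2.polylines(im,[u.reshape(-1,1,2)],cl,col,1)
    th=ry+ka
    dr(W([(-.036,-.007),(.036,-.007),(.036,.007),(-.036,.007)],th,.112),(0,255,0))
    dr(W([(-.064,-.005),(-.030,-.005),(-.030,.005),(-.064,.005)],th,.063),(0,255,255))
    dr(W([(-.225,-.07),(.135,-.07),(.135,.07),(-.225,.07)],ry,.05),(255,0,0))
    dr(W([(-.03,0),(-.25,0)],ry,.05),(0,0,255),False)
E
python3 - <<'E'
from h import *
p=read_camera("wrist"); 
off=np.array([180,30]); s=3
im=cv2.resize(p["pixels"][30:220,180:440],None,fx=s,fy=s)
kn=np.array([.5555,-.0978]); ry=np.radians(-85.1)
overlay(p,im,s,off,kn,ry,np.radians(151))
cv2.imwrite("pics/c3.png",im)
for q in("knob",):
  m=trace(p,q)[0]["pixels"].astype(np.uint8); 
  pts=np.argwhere(m)[:,::-1].astype(float); X=np.array([atz(p,u,.112)[:2] for u in pts]); print(q,len(pts),X.mean(0))
  v=np.linalg.svd(X-X.mean(0))[2][0] if len(X)<5000 else 0; print(np.degrees(np.arctan2(v[1],v[0])))
E
```

```text
knob 1894 [ 0.54998442 -0.10283376]
61.525482668149365
```

View pics/c3.png

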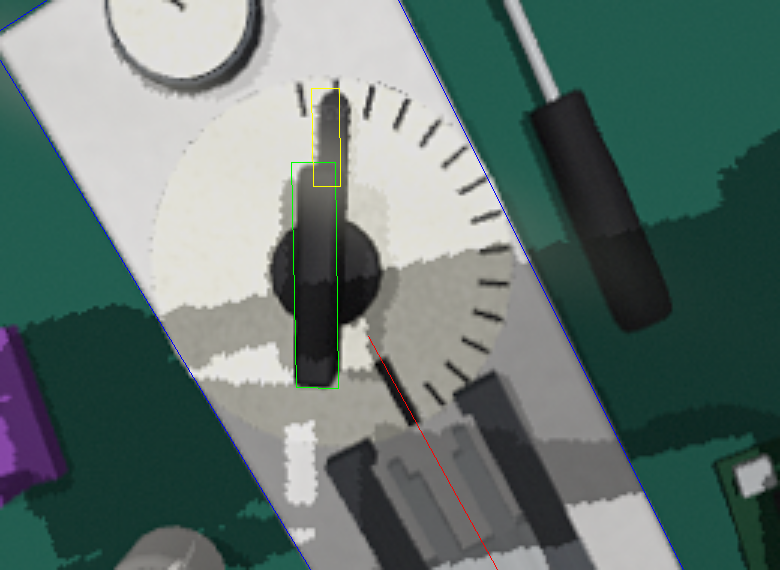

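The overlay fits: the fork in the rails is the grey steel lock at crop (450,480), and the mark and red axis line coincide. The knob is at about 148–149°. Going down to grasp the wing.

Call:
arm_command([
  {"x": 20,"y": -11,"z": 10,"rx": 0,"ry": 0,"rz": 1},
  {"x": 45,"y": -24,"z": 35,"rx": 0,"ry": 0,"rz": 2},
  {"x": 60,"y": -32,"z": 70,"rx": 0,"ry": 0,"rz": 2},
  {"x": 60,"y": -32,"z": 105,"rx": 0,"ry": 0,"rz": 2},
  {"x": 60,"y": -32,"z": 140,"rx": 0,"ry": 0,"rz": 2},
  {"x": 60,"y": -32,"z": 165,"rx": 0,"ry": 0,"rz": 2},
  {"x": 60,"y": -32,"z": 185,"rx": 0,"ry": 0,"rz": 2},
  {"x": 60,"y": -32,"z": 195,"rx": 0,"ry": 0,"rz": 2},
  {"x": 60,"y": -32,"z": 195,"rx": 0,"ry": 0,"rz": 2},
])

```text
time: 5.1
tool_pos: [0.5552, -0.0976, 0.1461]
tool_rot: [3.139, -0.0, -2.019]
contact_force: [-0.5, 0.4, 0.2]
opening: 0.0599
grip_force: 0.0
```

Call:
arm_command([
  {"x": 0,"y": 0,"z": 0,"rx": 0,"ry": 0,"rz": 0},
  {"x": 0,"y": 0,"z": 0,"rx": 0,"ry": 0,"rz": 0},
  {"x": 0,"y": 0,"z": 0,"rx": 0,"ry": 0,"rz": 0},
  {"x": 0,"y": 0,"z": 0,"rx": 0,"ry": 0,"rz": 0},
  {"x": 0,"y": 0,"z": 0,"rx": 0,"ry": 0,"rz": 0},
  {"x": 0,"y": 0,"z": 0,"rx": 0,"ry": 0,"rz": 0},
], hand=8, squeeze=30)

```text
time: 5.7
tool_pos: [0.5557, -0.0977, 0.1474]
tool_rot: [-3.141, 0.0, -2.019]
contact_force: [-0.2, 0.2, -0.8]
opening: 0.0164
grip_force: 0.0
```

Run:
```python
from h import *
s=observe(); print({k:np.round(s[k],3) for k in s})
```

```text
{'time': np.float64(5.7), 'qpos': array([-0.31 ,  0.563,  1.601,  0.   ,  0.977, -3.003]), 'qvel': array([ 0.001,  0.002,  0.002,  0.   ,  0.   , -0.001]), 'joint_efforts': array([ 4.0000e-03, -5.0055e+01, -2.0282e+01, -7.1000e-02, -2.6000e-02,
        0.0000e+00]), 'tool_pos': array([ 0.556, -0.098,  0.147]), 'tool_rot': array([-3.141,  0.   , -2.019]), 'contact_force': array([-0.181,  0.232, -0.821]), 'torque': array([0.127, 0.042, 0.017]), 'grip_force': np.float64(0.0), 'opening': np.float64(0.016)}
```

Call:
arm_command([
  {"x": 0,"y": 0,"z": 0,"rx": 0,"ry": 0,"rz": 0},
  {"x": 0,"y": 0,"z": 0,"rx": 0,"ry": 0,"rz": 0},
  {"x": 0,"y": 0,"z": 0,"rx": 0,"ry": 0,"rz": 0},
  {"x": 0,"y": 0,"z": 0,"rx": 0,"ry": 0,"rz": 0},
], hand=4, squeeze=40)

```text
time: 6.1
tool_pos: [0.5553, -0.0976, 0.1473]
tool_rot: [3.141, 0.0, -2.019]
contact_force: [-4.7, 1.6, 5.5]
opening: 0.0136
grip_force: 39.9
```

Call:
arm_command([
  {"x": 0,"y": 0,"z": 0,"rx": 0,"ry": 0,"rz": 3},
  {"x": 0,"y": 0,"z": 0,"rx": 0,"ry": 0,"rz": 6},
  {"x": 0,"y": 0,"z": 0,"rx": 0,"ry": 0,"rz": 10},
  {"x": 0,"y": 0,"z": 0,"rx": 0,"ry": 0,"rz": 14},
  {"x": 0,"y": 0,"z": 0,"rx": 0,"ry": 0,"rz": 18},
  {"x": 0,"y": 0,"z": 0,"rx": 0,"ry": 0,"rz": 20},
  {"x": 0,"y": 0,"z": 0,"rx": 0,"ry": 0,"rz": 20},
])

```text
time: 6.8
tool_pos: [0.5553, -0.0975, 0.1473]
tool_rot: [3.141, -0.0, -2.369]
contact_force: [-3.6, 1.5, 5.1]
opening: 0.0138
grip_force: 39.9
```

Run:
```python
from h import *
s=observe(); print({k:np.round(s[k],3) for k in s})
```

```text
{'time': np.float64(6.8), 'qpos': array([-0.31 ,  0.563,  1.602,  0.   ,  0.978, -2.653]), 'qvel': array([-0.001,  0.001, -0.   ,  0.001, -0.   , -0.027]), 'joint_efforts': array([ -0.573, -47.416, -21.27 ,  -0.234,  -1.44 ,   0.272]), 'tool_pos': array([ 0.555, -0.097,  0.147]), 'tool_rot': array([ 3.141, -0.   , -2.369]), 'contact_force': array([-3.616,  1.487,  5.084]), 'torque': array([ 0.399,  0.772, -0.037]), 'grip_force': np.float64(39.895), 'opening': np.float64(0.014)}
```

Call:
arm_command([
  {"x": 0,"y": 0,"z": 0,"rx": 0,"ry": 0,"rz": 3},
  {"x": 0,"y": 0,"z": 0,"rx": 0,"ry": 0,"rz": 8},
  {"x": 0,"y": 0,"z": 0,"rx": 0,"ry": 0,"rz": 15},
  {"x": 0,"y": 0,"z": 0,"rx": 0,"ry": 0,"rz": 22},
  {"x": 0,"y": 0,"z": 0,"rx": 0,"ry": 0,"rz": 29},
  {"x": 0,"y": 0,"z": 0,"rx": 0,"ry": 0,"rz": 36},
  {"x": 0,"y": 0,"z": 0,"rx": 0,"ry": 0,"rz": 43},
  {"x": 0,"y": 0,"z": 0,"rx": 0,"ry": 0,"rz": 50},
  {"x": 0,"y": 0,"z": 0,"rx": 0,"ry": 0,"rz": 57},
  {"x": 0,"y": 0,"z": 0,"rx": 0,"ry": 0,"rz": 64},
  {"x": 0,"y": 0,"z": 0,"rx": 0,"ry": 0,"rz": 71},
  {"x": 0,"y": 0,"z": 0,"rx": 0,"ry": 0,"rz": 78},
  {"x": 0,"y": 0,"z": 0,"rx": 0,"ry": 0,"rz": 85},
  {"x": 0,"y": 0,"z": 0,"rx": 0,"ry": 0,"rz": 92},
  {"x": 0,"y": 0,"z": 0,"rx": 0,"ry": 0,"rz": 99},
  {"x": 0,"y": 0,"z": 0,"rx": 0,"ry": 0,"rz": 106},
  {"x": 0,"y": 0,"z": 0,"rx": 0,"ry": 0,"rz": 113},
  {"x": 0,"y": 0,"z": 0,"rx": 0,"ry": 0,"rz": 118},
  {"x": 0,"y": 0,"z": 0,"rx": 0,"ry": 0,"rz": 120},
  {"x": 0,"y": 0,"z": 0,"rx": 0,"ry": 0,"rz": 120},
])

```text
time: 8.8
tool_pos: [0.5554, -0.097, 0.1473]
tool_rot: [-3.141, -0.001, 1.82]
contact_force: [-3.5, 3.3, 5.7]
opening: 0.014
grip_force: 39.9
```

Call:
arm_command([
  {"x": 0,"y": 0,"z": 0,"rx": 0,"ry": 0,"rz": 3},
  {"x": 0,"y": 0,"z": 0,"rx": 0,"ry": 0,"rz": 6},
  {"x": 0,"y": 0,"z": 0,"rx": 0,"ry": 0,"rz": 8},
  {"x": 0,"y": 0,"z": 0,"rx": 0,"ry": 0,"rz": 9},
  {"x": 0,"y": 0,"z": 0,"rx": 0,"ry": 0,"rz": 9},
  {"x": 0,"y": 0,"z": 0,"rx": 0,"ry": 0,"rz": 9},
])

```text
time: 9.4
tool_pos: [0.5555, -0.097, 0.1473]
tool_rot: [-3.141, -0.001, 1.664]
contact_force: [-3.9, 3.5, 5.3]
opening: 0.0139
grip_force: 39.9
```

Run:
```python
from h import *
s=observe(); print({k:np.round(s[k],3) for k in s})
p=read_camera("wrist"); save(p,"w4.png")
kn=np.array([.5555,-.0978]); ry=np.radians(-85.1)
im=cv2.resize(p["pixels"],(800,500)); overlay(p,im,1.25,np.zeros(2),kn,ry,0)
cv2.imwrite("pics/c4.png",im)
for q in ("pointer_tip","lock","lock_tab","lock_home","knob_grip"):
    for r in mark_of(p,q)[:2]: print(q,round(r["confidence"],2),np.array(r["point"]).round(4))
```

```text
{'time': np.float64(9.4), 'qpos': array([-3.090e-01,  5.630e-01,  1.601e+00,  1.000e-03,  9.780e-01,
       -4.030e-01]), 'qvel': array([ 0.   , -0.   ,  0.   , -0.001, -0.   , -0.   ]), 'joint_efforts': array([-1.9640e+00, -4.7474e+01, -2.1090e+01, -6.4500e-01, -1.2530e+00,
        1.5000e-02]), 'tool_pos': array([ 0.555, -0.097,  0.147]), 'tool_rot': array([-3.141e+00, -1.000e-03,  1.664e+00]), 'contact_force': array([-3.884,  3.48 ,  5.314]), 'torque': array([0.577, 0.602, 0.02 ]), 'grip_force': np.float64(39.905), 'opening': np.float64(0.014)}
pointer_tip 0.94 [ 0.5467 -0.0341  0.0643]
lock 0.95 [ 7.296e-01 -1.359e-01  2.000e-04]
lock 0.8 [0.5457 0.0294 0.0505]
lock_tab 0.9 [ 0.7369 -0.0675  0.0377]
lock_home 0.94 [ 0.5548 -0.0251  0.0479]
knob_grip 0.61 [ 0.5562 -0.0968  0.0978]
```

View pics/c4.png

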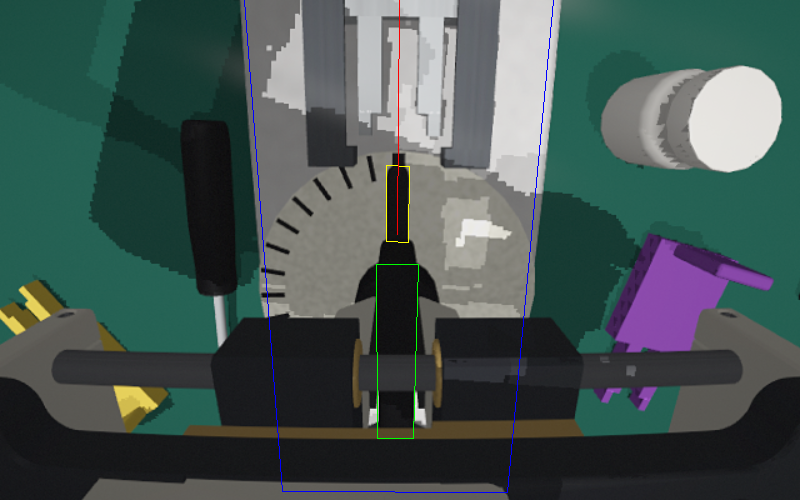

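The pointer now lies on the mark, with the mark's end peeking out at (398,158) and the rails symmetric about the axis. Refining the angle numerically.

Run:
```python
from h import *
p=read_camera("wrist")
g=cv2.GaussianBlur(cv2.cvtColor(p["pixels"],cv2.COLOR_BGR2GRAY),(3,3),0).astype(float)
def edge(r,lo,hi,sg):
    d=np.gradient(g[r])[lo:hi]*sg; i=int(d.argmax()); 
    if 0<i<len(d)-1:
        a,b,c=d[i-1:i+2]; i=i+0.5*(a-c)/(a-2*b+c+1e-9)
    return lo+i
def line(rows,lo,hi,sg,z):
    X=np.array([atz(p,(edge(r,lo,hi,sg),r),z)[:2] for r in rows])
    for _ in range(4):
        k=np.polyfit(X[:,1],X[:,0],1); e=np.abs(X[:,0]-np.polyval(k,X[:,1])); X=X[e<=max(np.median(e)*2.5,2e-4)]
    print(len(X),"yaw",np.degrees(np.arctan2(-1,-k[0])).round(2),"x at y=-.0978:",np.polyval(k,-.0978).round(4),"y=.03:",np.polyval(k,.03).round(4),"resid",e.mean().round(5))
print("rails outer"); line(range(5,125),235,256,-1,.069); line(range(5,125),385,405,1,.069)
print("box"); line(range(5,150),188,212,1,.05); line(range(5,90),435,455,-1,.05)
print("pointer"); line(range(138,185),300,318,-1,.063); line(range(138,185),320,335,1,.063)
```

```text
rails outer
120 yaw -85.42 x at y=-.0978: 0.5176 y=.03: 0.5073 resid 4e-05
95 yaw -85.32 x at y=-.0978: 0.5938 y=.03: 0.5834 resid 6e-05
box
142 yaw -85.34 x at y=-.0978: 0.487 y=.03: 0.4766 resid 4e-05
85 yaw -85.35 x at y=-.0978: 0.6244 y=.03: 0.614 resid 7e-05
pointer
45 yaw -85.2 x at y=-.0978: 0.5506 y=.03: 0.5398 resid 2e-05
45 yaw -85.22 x at y=-.0978: 0.5604 y=.03: 0.5497 resid 4e-05
```

The regulator axis is at −85.35° and the pointer at −85.2°, which is on the mark. Releasing and lifting.

Call:
arm_command([
  {"x": 0,"y": 0,"z": 0,"rx": 0,"ry": 0,"rz": 0},
  {"x": 0,"y": 0,"z": 0,"rx": 0,"ry": 0,"rz": 0},
  {"x": 0,"y": 0,"z": 0,"rx": 0,"ry": 0,"rz": 0},
  {"x": 0,"y": 0,"z": 0,"rx": 0,"ry": 0,"rz": 0},
  {"x": 0,"y": 0,"z": -10,"rx": 0,"ry": 0,"rz": 0},
  {"x": 0,"y": 0,"z": -30,"rx": 0,"ry": 0,"rz": 0},
  {"x": 0,"y": 0,"z": -55,"rx": 0,"ry": 0,"rz": 0},
  {"x": 0,"y": 0,"z": -70,"rx": 0,"ry": 0,"rz": 0.7},
  {"x": 0,"y": 0,"z": -70,"rx": 0,"ry": 0,"rz": 0.7},
], hand=40)

```text
time: 10.65
tool_pos: [0.5568, -0.0981, 0.2202]
tool_rot: [3.136, 0.002, 1.651]
contact_force: [1.4, 0.3, -0.7]
opening: 0.0399
grip_force: 0.0
```

Call:
arm_command([
  {"x": 15,"y": 0,"z": -5,"rx": 0,"ry": 0,"rz": 0},
  {"x": 45,"y": 0,"z": -10,"rx": 0,"ry": 0,"rz": 0},
  {"x": 85,"y": 0,"z": -10,"rx": 0,"ry": 0,"rz": 0},
  {"x": 125,"y": 0,"z": -10,"rx": 0,"ry": 0,"rz": 0},
  {"x": 165,"y": 0,"z": -10,"rx": 0,"ry": 0,"rz": 0},
  {"x": 200,"y": 0,"z": -10,"rx": 0,"ry": 0,"rz": 0},
  {"x": 222,"y": 0,"z": -10,"rx": 0,"ry": 0,"rz": 0},
  {"x": 232,"y": 0,"z": -10,"rx": 0,"ry": 0,"rz": 0},
  {"x": 232,"y": 0,"z": -10,"rx": 0,"ry": 0,"rz": 0},
  {"x": 232,"y": 0,"z": -10,"rx": 0,"ry": 0,"rz": 0},
], hand=0)

```text
time: 11.65
tool_pos: [0.5369, 0.133, 0.2269]
tool_rot: [-3.141, 0.0, 1.651]
contact_force: [-0.0, 0.2, -0.4]
opening: 0.0008
grip_force: 0.0
```

Run:
```python
from h import *
s=observe(); print(s["time"],s["tool_pos"].round(4),s["tool_rot"].round(4),s["opening"],s["contact_force"].round(1),s["qpos"].round(2))
k=np.array([.5557,-.0978]);u=np.array([.0811,-.9967]);d=s["tool_pos"][:2]-k;print("axial,lat",d@u,d@np.array([.9967,.0811]))
p=read_camera("top")
for q in ("lock","lock_tab","pointer_tip"):
    for r in mark_of(p,q):
        e=np.array(r["point"]);d=e[:2]-k
        if abs(d@np.array([.9967,.0811]))<.03: print(q,round(r["confidence"],2),(d@u).round(4),e[2].round(3))
```

```text
11.65 [0.5369 0.133  0.2269] [-3.1408e+00  3.0000e-04  1.6514e+00] 0.0007719445993011818 [-0.   0.2 -0.4] [ 0.1   0.45  1.54 -0.    1.15  0.02]
axial,lat -0.23161462841182787 -3.91750634824925e-05
lock 0.97 -0.1245 0.052
lock_tab 0.92 -0.1985 0.088
lock_tab 0.44 -0.3961 0.041
pointer_tip 0.72 -0.0642 0.066
pointer_tip 0.64 -0.0705 0.048
```

Call:
arm_command([
  {"x": 0,"y": 0,"z": 15,"rx": 0,"ry": 0,"rz": 0},
  {"x": 0,"y": 0,"z": 40,"rx": 0,"ry": 0,"rz": 0},
  {"x": 0,"y": 0,"z": 65,"rx": 0,"ry": 0,"rz": 0},
  {"x": 0,"y": 0,"z": 80,"rx": 0,"ry": 0,"rz": 0},
  {"x": 0,"y": 0,"z": 85,"rx": 0,"ry": 0,"rz": 0},
  {"x": -5,"y": 0,"z": 85,"rx": 0,"ry": 0,"rz": 0},
  {"x": -12,"y": 0,"z": 85,"rx": 0,"ry": 0,"rz": 0},
  {"x": -18,"y": 0,"z": 85,"rx": 0,"ry": 0,"rz": 0},
])

```text
time: 12.65
tool_pos: [0.5391, 0.1148, 0.1433]
tool_rot: [3.14, 0.0, 1.651]
contact_force: [0.8, -0.4, 0.1]
opening: 0.0004
grip_force: 0.0
```

Call:
arm_command([
  {"x": -3,"y": 0,"z": 0,"rx": 0,"ry": 0,"rz": 0},
  {"x": -6,"y": 0,"z": 0,"rx": 0,"ry": 0,"rz": 0},
  {"x": -9,"y": 0,"z": 0,"rx": 0,"ry": 0,"rz": 0},
  {"x": -12,"y": 0,"z": 0,"rx": 0,"ry": 0,"rz": 0},
  {"x": -15,"y": 0,"z": 0,"rx": 0,"ry": 0,"rz": 0},
  {"x": -18,"y": 0,"z": 0,"rx": 0,"ry": 0,"rz": 0},
  {"x": -21,"y": 0,"z": 0,"rx": 0,"ry": 0,"rz": 0},
  {"x": -24,"y": 0,"z": 0,"rx": 0,"ry": 0,"rz": 0},
])

```text
time: 13.45
tool_pos: [0.5404, 0.0916, 0.1423]
tool_rot: [3.141, -0.0, 1.651]
contact_force: [-0.2, 2.4, 1.6]
opening: 0.0003
grip_force: 1.2
```

```bash
cat > st.py <<'E'
from h import *
s=observe(); print(s["time"],s["tool_pos"].round(4),s["opening"],s["contact_force"].round(1))
k=np.array([.5557,-.0978]);u=np.array([.0811,-.9967]);d=s["tool_pos"][:2]-k;print("axial,lat",d@u,d@np.array([.9967,.0811]))
p=read_camera("wrist"); im=cv2.resize(p["pixels"],(800,500)); cv2.imwrite("pics/now.png",im)
for c in ("wrist","top"):
  p=read_camera(c)
  for q in ("lock","lock_tab","pointer_tip"):
    for r in mark_of(p,q):
        e=np.array(r["point"]);d=e[:2]-k
        if abs(d@np.array([.9967,.0811]))<.03: print(c,q,round(r["confidence"],2),(d@u).round(4),(d@np.array([.9967,.0811])).round(4),e[2].round(3))
E
python3 st.py
```

```text
13.45 [0.5404 0.0916 0.1423] 0.00029269447093298426 [-0.2  2.4  1.6]
axial,lat -0.18996685445838277 0.00014231997201404924
wrist lock 0.88 -0.325 0.0028 -0.002
wrist lock 0.6 -0.1113 -0.0011 0.049
top lock 0.96 -0.3272 -0.0009 -0.001
top lock 0.75 -0.1099 0.0033 0.049
top pointer_tip 0.6 -0.0638 0.0015 0.064
```

The lock is sliding freely at about 2.4 N, with 39 mm to go. Continuing slowly.

Call:
arm_command([
  {"x": -2,"y": 0,"z": 0,"rx": 0,"ry": 0,"rz": 0},
  {"x": -4,"y": 0,"z": 0,"rx": 0,"ry": 0,"rz": 0},
  {"x": -6,"y": 0,"z": 0,"rx": 0,"ry": 0,"rz": 0},
  {"x": -8,"y": 0,"z": 0,"rx": 0,"ry": 0,"rz": 0},
  {"x": -10,"y": 0,"z": 0,"rx": 0,"ry": 0,"rz": 0},
])

```text
time: 14.4
tool_pos: [0.5412, 0.0815, 0.1422]
tool_rot: [3.142, -0.0, 1.651]
contact_force: [0.2, 1.7, -0.5]
opening: 0.0004
grip_force: 0.5
```

Call:
arm_command([
  {"x": -2,"y": 0,"z": 0,"rx": 0,"ry": 0,"rz": 0},
  {"x": -4,"y": 0,"z": 0,"rx": 0,"ry": 0,"rz": 0},
  {"x": -6,"y": 0,"z": 0,"rx": 0,"ry": 0,"rz": 0},
  {"x": -8,"y": 0,"z": 0,"rx": 0,"ry": 0,"rz": 0},
])

```text
time: 14.8
tool_pos: [0.5421, 0.0749, 0.143]
tool_rot: [3.14, -0.002, 1.651]
contact_force: [-0.7, 7.9, 5.0]
opening: 0.0004
grip_force: 4.2
```

```bash
python3 st.py
```

```text
14.8 [0.5421 0.0749 0.143 ] 0.0004218444190755748 [-0.7  7.9  5. ]
axial,lat -0.17318605888813818 0.0004571018950177957
wrist lock 0.54 -0.0958 -0.0014 0.05
top lock 0.89 -0.3247 0.0014 -0.003
top lock 0.68 -0.0951 0.0016 0.055
top pointer_tip 0.82 -0.0647 0.0023 0.068
top pointer_tip 0.64 -0.0928 0.0013 0.051
```

View pics/now.png

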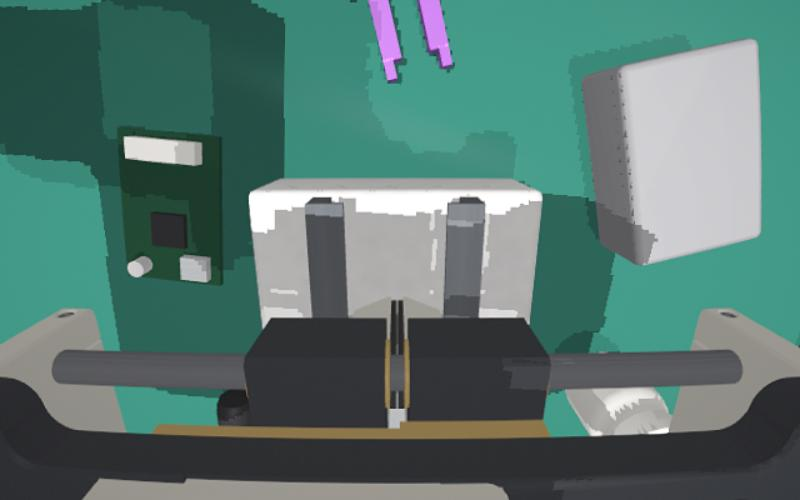

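The arm is 22 mm short of home and the force is rising as the lock's rear reaches the catch. I'll press on slowly and watch the force.

Call:
arm_command([
  {"x": -1,"y": 0,"z": 0,"rx": 0,"ry": 0,"rz": 0},
  {"x": -2,"y": 0,"z": 0,"rx": 0,"ry": 0,"rz": 0},
  {"x": -3,"y": 0,"z": 0,"rx": 0,"ry": 0,"rz": 0},
])

```text
time: 15.55
tool_pos: [0.5421, 0.0708, 0.1422]
tool_rot: [3.142, -0.0, 1.651]
contact_force: [0.7, 4.7, 3.2]
opening: 0.0003
grip_force: 2.3
```

Call:
arm_command([
  {"x": -1,"y": 0,"z": 0,"rx": 0,"ry": 0,"rz": 0},
  {"x": -2,"y": 0,"z": 0,"rx": 0,"ry": 0,"rz": 0},
  {"x": -3,"y": 0,"z": 0,"rx": 0,"ry": 0,"rz": 0},
])

```text
time: 15.85
tool_pos: [0.5423, 0.0676, 0.1422]
tool_rot: [-3.141, -0.0, 1.651]
contact_force: [0.3, 4.5, 3.2]
opening: 0.0006
grip_force: 2.2
```

```bash
python3 st.py
```

```text
15.85 [0.5423 0.0676 0.1422] 0.0006451855739785348 [0.3 4.5 3.2]
axial,lat -0.16595998103712498 4.966157347085706e-05
wrist lock 0.68 -0.0883 -0.0028 0.05
top lock 0.78 -0.324 -0.0016 -0.002
top lock 0.48 -0.0866 0.0005 0.05
top lock 0.18 0.0002 0.0024 -0.002
top lock_tab 0.79 -0.3944 -0.0113 0.039
top pointer_tip 0.66 -0.0629 0.003 0.066
```

Call:
arm_command([
  {"x": -2,"y": 0,"z": 0,"rx": 0,"ry": 0,"rz": 0},
  {"x": -4,"y": 0,"z": 0,"rx": 0,"ry": 0,"rz": 0},
  {"x": -6,"y": 0,"z": 0,"rx": 0,"ry": 0,"rz": 0},
  {"x": -8,"y": 0,"z": 0,"rx": 0,"ry": 0,"rz": 0},
  {"x": -9,"y": 0,"z": 0,"rx": 0,"ry": 0,"rz": 0},
  {"x": -10,"y": 0,"z": 0,"rx": 0,"ry": 0,"rz": 0},
])

```text
time: 16.9
tool_pos: [0.543, 0.0574, 0.142]
tool_rot: [-3.141, 0.0, 1.651]
contact_force: [0.1, 0.9, -0.2]
opening: 0.0003
grip_force: 0.5
```

Call:
arm_command([
  {"x": -1,"y": 0,"z": 0,"rx": 0,"ry": 0,"rz": 0},
  {"x": -2,"y": 0,"z": 0,"rx": 0,"ry": 0,"rz": 0},
  {"x": -2,"y": 0,"z": 0,"rx": 0,"ry": 0,"rz": 0},
])

```text
time: 17.2
tool_pos: [0.5433, 0.0555, 0.1421]
tool_rot: [-3.141, 0.0, 1.651]
contact_force: [-0.0, 0.4, 0.2]
opening: 0.0003
grip_force: 0.4
```

Call:
arm_command([
  {"x": -1,"y": 0,"z": 0,"rx": 0,"ry": 0,"rz": 0},
  {"x": -1.5,"y": 0,"z": 0,"rx": 0,"ry": 0,"rz": 0},
  {"x": -1.5,"y": 0,"z": 0,"rx": 0,"ry": 0,"rz": 0},
])

```text
time: 17.5
tool_pos: [0.5432, 0.055, 0.1423]
tool_rot: [-3.142, -0.001, 1.651]
contact_force: [-0.8, 4.3, 1.1]
opening: 0.0002
grip_force: 2.6
```

```bash
python3 st.py
```

```text
17.5 [0.5432 0.055  0.1423] 0.00019516419043561365 [-0.8  4.3  1.1]
axial,lat -0.15333446225599381 -1.8076565546353354e-05
wrist lock 0.72 -0.0764 -0.0002 0.05
top lock 0.82 -0.3286 0.0016 -0.001
top lock 0.58 -0.0726 0.0017 0.054
top lock_tab 0.56 -0.393 -0.0116 0.041
top pointer_tip 0.83 -0.0616 -0.0022 0.062
```

Call:
arm_command([
  {"x": -0.5,"y": 0,"z": 0,"rx": 0,"ry": 0,"rz": 0},
  {"x": -1,"y": 0,"z": 0,"rx": 0,"ry": 0,"rz": 0},
  {"x": -1.5,"y": 0,"z": 0,"rx": 0,"ry": 0,"rz": 0},
  {"x": -1.5,"y": 0,"z": 0,"rx": 0,"ry": 0,"rz": 0},
])

```text
time: 18.35
tool_pos: [0.5433, 0.0547, 0.1426]
tool_rot: [3.141, -0.003, 1.651]
contact_force: [-1.4, 11.0, 2.1]
opening: 0.0003
grip_force: 5.6
```

Call:
arm_command([
  {"x": -0.5,"y": 0,"z": 0,"rx": 0,"ry": 0,"rz": 0},
  {"x": -1,"y": 0,"z": 0,"rx": 0,"ry": 0,"rz": 0},
  {"x": -1.5,"y": 0,"z": 0,"rx": 0,"ry": 0,"rz": 0},
  {"x": -1.5,"y": 0,"z": 0,"rx": 0,"ry": 0,"rz": 0},
])

```text
time: 18.75
tool_pos: [0.5433, 0.0544, 0.1429]
tool_rot: [3.141, -0.005, 1.651]
contact_force: [-2.4, 17.3, 5.5]
opening: 0.0002
grip_force: 8.6
```

The force rises to 17 N with almost no motion, so the lock is on the end stops. Backing off and looking.

Call:
arm_command([
  {"x": 4,"y": 0,"z": 0,"rx": 0,"ry": 0,"rz": 0},
  {"x": 15,"y": 0,"z": 0,"rx": 0,"ry": 0,"rz": 0},
  {"x": 35,"y": 0,"z": -10,"rx": 0,"ry": 0,"rz": 0},
  {"x": 50,"y": 0,"z": -40,"rx": 0,"ry": 0,"rz": 0},
  {"x": 50,"y": 0,"z": -80,"rx": 0,"ry": 0,"rz": 0},
  {"x": 30,"y": 0,"z": -120,"rx": 0,"ry": 0,"rz": 0},
  {"x": -10,"y": 0,"z": -150,"rx": 0,"ry": 0,"rz": 0},
  {"x": -50,"y": 0,"z": -170,"rx": 0,"ry": 0,"rz": 0},
  {"x": -90,"y": 0,"z": -170,"rx": 0,"ry": 0,"rz": 0},
  {"x": -120,"y": 0,"z": -170,"rx": 0,"ry": 0,"rz": 0},
  {"x": -135,"y": 0,"z": -170,"rx": 0,"ry": 0,"rz": 0},
  {"x": -135,"y": 0,"z": -170,"rx": 0,"ry": 0,"rz": 0},
])

```text
time: 19.95
tool_pos: [0.5545, -0.0846, 0.3119]
tool_rot: [-3.141, 0.0, 1.649]
contact_force: [-0.0, 0.2, 0.7]
opening: 0.0002
grip_force: 0.0
```

Run:
```python
from h import *
s=observe(); print(s["time"],s["tool_pos"].round(4),s["contact_force"].round(1))
p=read_camera("wrist"); k=np.array([.5557,-.0978]);ry=np.radians(-85.35);u=np.array([.0811,-.9967])
c=proj(p,[*(k-.11*u),.05]); x0,y0=[int(max(0,min(a,b))) for a,b in zip(c-[130,95],(380,210))]
im=cv2.resize(p["pixels"][y0:y0+190,x0:x0+260],None,fx=3,fy=3,interpolation=cv2.INTER_CUBIC)
n=np.array([.9967,.0811])
for d,z in((.142,.102),(.15,.055),(.072,.064)):
    a,b=[((proj(p,[*(k-d*u+t*n),z])-[x0,y0])*3).astype(int) for t in(-.03,.03)]
    for e in (0,1):
        q=[a,b][e]; cv2.circle(im,tuple(int(v) for v in q),4,(0,0,255),1)
cv2.imwrite("pics/c9.png",im)
for q in ("lock","lock_tab","pointer_tip","catch"):
    for r in mark_of(p,q)[:2]:
        e=np.array(r["point"]);d=e[:2]-k;print(q,round(r["confidence"],2),(d@u).round(4),(d@n).round(4),e[2].round(3))
```

```text
19.95 [ 0.5545 -0.0846  0.3119] [-0.   0.2  0.7]
lock 0.93 0.0506 0.1711 -0.001
lock 0.82 0.062 -0.225 -0.001
lock_tab 0.97 -0.1435 -0.0022 0.09
lock_tab 0.9 0.1209 -0.1913 0.037
pointer_tip 0.86 -0.0627 -0.0039 0.063
pointer_tip 0.36 0.0025 0.0002 0.002Traceback (most recent call last):
  File "<stdin>", line 13, in <module>
ValueError: it knows: circuit_board, jar, knob_grip, lock, lock_home, lock_tab, mug, multimeter, parts_box, pointer_tip, regulator, screwdriver
```

View pics/c9.png

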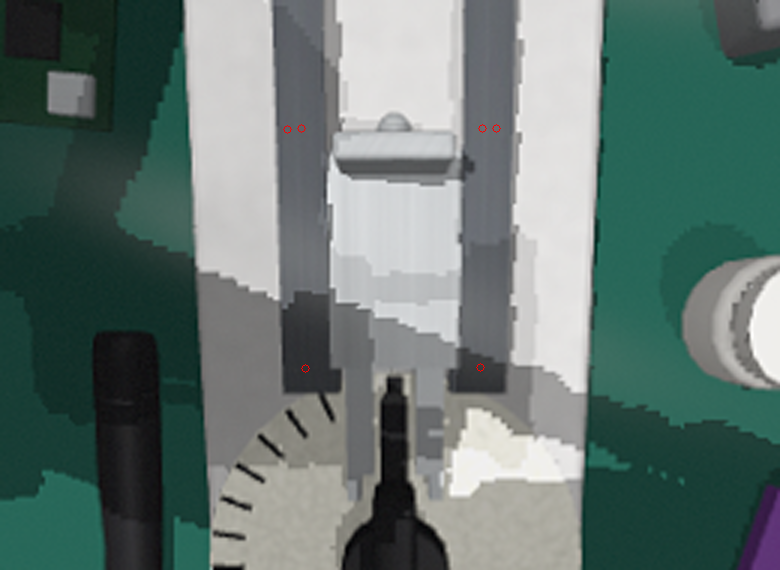

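The lock is home: the tab's rear edge is on the predicted home line (y≈128), the catch ball is up behind it at (393,122), and the pointer sits between the prongs at (395,440). The knob is released.

```bash
python3 -c "
from cell import *
print(hand_in())"
```

```text
the job is handed in; nothing more can be done
None
```

The knob's pointer is on the long mark and released, the lock is fully home on its end stops with the catch sprung up behind it, nothing else on the bench was touched, and I handed the job in at about 20 s.

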